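# Unstack the mixed tins at the food bank

### The arm

A 6-joint arm with a two-finger parallel gripper is mounted at the origin on the work surface. World frame = base frame: x ahead of the robot, y to its left, z up, the work surface at z = 0. Lengths are in mm, angles in rad, forces in N, time in s.
With the tool pointing down it reaches from about 350 to 975 mm from the base axis. Payload 7.1 kg.
Tool frame: the origin (TCP) lies between the finger pads; the fingertips stand 19 mm ahead of it and the grasp point (between the pads) is the TCP (ctrl.tcp_to_tips is the distance from the TCP to the fingertips, in mm); z points along the fingers, y is the line along which they close (so a half turn about z gives the same grasp; the last joint's range is limited). The gripper opens to 88 mm and grips with 3 to 60 N. Pads are 20 mm wide; open, the fingers measure 115 mm over their backs; the gripper's body (75 mm by 178 mm) begins 61 mm behind the grasp point.
Start: joints at [1.143, 0.423, 1.63, -0, 1.089, -0.019], TCP at [248.41, 573.496, 241.675] pointing down, gripper open.
Joint ranges: [-3, 3], [-0.9, 2.11], [0.09, 2.58], [-1.31, 4.45], [0.11, 2.69], [-2.54, 2.54]. Speed limits (rad/s): [2.39, 2.39, 3.01, 3.14, 3.14, 3.14].

### API

Orientations are given as a rotation vector (axis times angle).
In Python, from workcell import status, optics, ctrl gives the robot as it stands. The module is installed in compiled form; this text tells all that it offers.
- The arm moves only by the shell command python3 -m inch 'ROWS'. ROWS is JSON, a list that holds one entry, the list of rows, each a list of 7 numbers: the shift along the tool's x, y, z in mm, then the turn, a rotation vector about the tool's x, y, z in rad, then the opening in per cent of the stroke, from 0 (shut) to 100 (fully open). A call has 1 to 20 rows; each row is the pose to reach, as a shift and turn from the pose commanded when the call began, along the tool's axes at that moment; what a row does not reach only later rows make up. A row lasts 1/10 s, in which the tool goes at most 50 mm and 8.59 degrees, less where a joint would pass 70% of its speed; a pose out of reach is approached as far as the arm can. A call with a gripper value outside its range is refused whole. The fingers move at their own pace and stop on an object; the grip force is fixed at half the most. Time passes only in rows, so rows that repeat a pose let the fingers close. It gives the time, the measured TCP pose, the force, the opening and the grip force at its end, in the units of the state.
- status.get_obs(): the state, without advancing time (a new reading comes with each control period).
- optics.get_image(name): name is "side" or "top"; returns a dict with "frame" (384x512x3 uint8, red, green, blue), "fx", "fy", "cx", "cy" (pixels), "rvec" (rotation vector, rad) and "tvec" (3), from world to camera coordinates, as OpenCV has them. Camera axes: x right, y down, z forward; pixel columns grow to the right and rows downward; lengths in mm; the calibration is good to about 2 mm. A picture is of the moment at which its call begins. There is no depth.
- ctrl.close_job(): hands the job in; it is judged then, once.
The state is a dict: "t": time; "qpos": joint angles; "qvel": joint speeds; "joint_torque": joint torques, N m; "ee_pos": TCP position; "orientation": TCP orientation; "ft_force": force on the tool from outside, world axes, zero at the start; "moment": the same for the moment, N m; "width": finger opening in mm; "grasp_force": force on a finger pad.
Only numpy, scipy, OpenCV 4.12 (cv2) and the standard library are available. Lean on these libraries where they do the work, as an engineer would, in place of code of your own. Each camera call takes 0.05 s, during which the arm holds its last target. There are 200 camera calls.

### The job

Take the stack of four tins apart from the top down, one tin at a time, and put each with its own kind: the square, the slim round and the low round tin each flat on the floor of the empty cell of the tray that already holds one like it, and the flat oblong tin squarely in the sloped tray, slid down until its long side rests against the one already there. Keep every tin upright the whole time and leave the jar and the bottle where they stand.

Things in the scene. Friction and masses are not known exactly. Their poses are not given: they have to be found in the camera images.
- spice_mid (a point): centre (half-way up) of the small square spice tin, 32 x 32 x 60 mm high, about 80 g, steel with a paper band; x and y are square to its sides, z up. At the start it is the top of the stack and stands on the puree tin.
- puree_mid (a point): centre of the slim round puree tin, diameter 50 mm, 66 mm high, about 180 g; z up. At the start it stands on the tuna tin, under the spice tin.
- tuna_mid (a point): centre of the low wide round tuna tin, diameter 66 mm, 40 mm high, about 140 g; z up. At the start it stands on the sardine tin, under the puree tin.
- sardine_mid (a point): centre of the flat oblong sardine tin with rounded corners, 104 mm along its x, 60 mm along its y, 25 mm high, about 150 g; z up. At the start it is the bottom of the stack and lies on the table; the whole stack is 191 mm high.
- spice_place (a point): middle, on the floor, of the EMPTY cell of the fixed cardboard tray whose other cell already holds a square spice tin (fixed; its centre is 63 mm towards -y). Tray 129 (y) x 66 mm, two square cells of 60 mm along y, 3 mm divider; walls 3 mm thick, standing 8 mm above the floor, which is 3 mm above the table. z up.
- puree_place (a point): middle, on the floor, of the EMPTY cell of the fixed cardboard tray whose other cell already holds a slim puree tin (fixed; its centre is 77 mm towards +y). Tray 157 (y) x 80 mm, two square cells of 74 mm along y, 3 mm divider; walls 3 mm thick, standing 8 mm above the floor, which is 3 mm above the table. z up.
- tuna_place (a point): middle, on the floor, of the EMPTY cell of the fixed cardboard tray whose other cell already holds a low wide tuna tin (fixed; its centre is 93 mm towards -y). Tray 189 (y) x 96 mm, two square cells of 90 mm along y, 3 mm divider; walls 3 mm thick, standing 8 mm above the floor, which is 3 mm above the table. z up.
- chute_rest (a point): fixed grey tray sloping 12 deg, low end at +y. Point: where the loose sardine tin's centre lies when home, flat on the slope, long side against the like tin fixed 60 mm farther down. Frame tilted: x level across, y down the slope, z square to the floor 12.5 mm below the point. Floor from 125 mm uphill (open end) to the stop 90 mm downhill; 120 mm wide inside, walls 15 high. Tin may stick: push 2 to 6 N.
- jar_mid (a point): centre of a bystander: glass jar with white lid, diameter 72 mm, 115 mm high, standing loose among the trays.
- bottle_mid (a point): centre of a bystander: green bottle, diameter 72 mm, 220 mm high, standing loose at the right-hand side.
Not all that is in view belongs to the job. Leave any purple or red look-alike of the part that bears tuna_place alone. What is shaped like the part that bears puree_mid but turquoise is not meant.

How it is judged (in metres and radians):
On the way, in this order (a step that is already met when the one before it is completed fails the run):
1. the square spice tin stands in the empty cell of its tray (x of spice_mid in the frame of spice_place between -0.015 and 0.015 m and y of spice_mid in the frame of spice_place between -0.015 and 0.015 m and z of spice_mid in the frame of spice_place between 0.025 and 0.035 m and angle between spice_mid's own z axis and vertical below 0.1 rad), for 0.2 s.
2. then the slim puree tin stands in the empty cell of its tray (x of puree_mid in the frame of puree_place between -0.013 and 0.013 m and y of puree_mid in the frame of puree_place between -0.013 and 0.013 m and z of puree_mid in the frame of puree_place between 0.028 and 0.038 m and angle between puree_mid's own z axis and vertical below 0.1 rad), for 0.2 s.
3. then the low tuna tin stands in the empty cell of its tray (x of tuna_mid in the frame of tuna_place between -0.013 and 0.013 m and y of tuna_mid in the frame of tuna_place between -0.013 and 0.013 m and z of tuna_mid in the frame of tuna_place between 0.015 and 0.025 m and angle between tuna_mid's own z axis and vertical below 0.1 rad), for 0.2 s.
4. then the sardine tin lies in the sloped tray against the one already there (x of sardine_mid in the frame of chute_rest between -0.011 and 0.011 m and y of sardine_mid in the frame of chute_rest between -0.008 and 0.008 m and z of sardine_mid in the frame of chute_rest between -0.005 and 0.005 m and angle between the x axis of sardine_mid and the x axis of chute_rest, either way round below 0.14 rad and angle between the z axis of sardine_mid and the z axis of chute_rest, either way round below 0.08 rad), for 0.2 s.
At the end, for the whole second after the job is handed in: The three upright tins stand flat in the empty cells of their own kinds, centred to 13 mm in x and y (spice 15); the sardine tin lies flat on the slope, within 8 mm of touching the fixed one, 11 mm across, 0.14 rad in turn; all at rest (all of step 1 and all of step 2 and all of step 3 and all of step 4 and linear speed of each of spice, puree, tuna, sardine below 0.02 m/s).
It fails at once if a tin is tipped by more than 0.6 rad (angle between any of spice_mid, puree_mid, tuna_mid, sardine_mid's own z axis and vertical above 0.6 rad).
It fails at once if the jar or the bottle is moved by more than 25 mm (distance of any of jar_mid, bottle_mid from where it was at the start of the episode above 0.025 m).
It also fails if it takes over 128 s, if anything falls off the work surface, if the arm or the gripper's body presses on something with over 40 N, if the wrist force passes 120 N, or if a joint passes its speed limit or range.

## Working session

There is one attempt and no reset: what is moved stays moved. The work goes in short steps, Python scripts to look and compute and a shell command to move; the robot and the scene stay as the last step left them, time stands still between calls to the robot, and variables do not carry over. Pictures are saved under pics/ and viewed, at most 14 in all, crops included, and the job is handed in when it is done.

```bash
mkdir -p pics; ls
cat > h.py <<'E'
import numpy as np, cv2
from workcell import status, optics, ctrl
def cam(n):
    d=optics.get_image(n); K=np.array([[d['fx'],0,d['cx']],[0,d['fy'],d['cy']],[0,0,1.]])
    R=cv2.Rodrigues(np.array(d['rvec'],float))[0]; return d['frame'],K,R,np.array(d['tvec'],float)
def back(c,u,v,z):
    _,K,R,t=c; r=R.T@np.linalg.solve(K,[u,v,1.]); o=-R.T@t; return o+r*(z-o[2])/r[2]
def proj(c,p):
    _,K,R,t=c; q=K@(R@np.array(p,float)+t); return q[:2]/q[2]
def save(f,n,crop=None,s=1):
    if crop: f=f[crop[1]:crop[3],crop[0]:crop[2]]
    f=cv2.resize(f,None,fx=s,fy=s,interpolation=cv2.INTER_CUBIC); cv2.imwrite('pics/'+n,f[:,:,::-1])
E
python3 - <<'E'
from h import *
import pickle
for n in('top','side'):
    c=cam(n); pickle.dump(c,open(n+'0.pkl','wb')); save(c[0],n+'0.png',s=1.56); print(n,-c[2].T@c[3],c[1][0,0])
o=status.get_obs(); print(o)
E
```

```text
pics
top [ 398.29734506 -134.37921459 1094.69893557] 377.6586129803253
side [  244.60297034 -1175.20691132   967.4182181 ] 466.49424798732986
{'t': 0.1, 'qpos': array([ 1.14297804e+00,  4.23780576e-01,  1.63060293e+00,  1.77798720e-05,
        1.08862374e+00, -1.89761791e-02]), 'qvel': array([ 9.46311052e-04, -9.25476070e-04, -2.32429174e-03,  3.42707693e-04,
        6.29850399e-04,  1.10817438e-05]), 'joint_torque': array([ 8.72235687e-04, -5.45621896e+01, -2.74322766e+01,  6.46169577e-02,
        1.88234966e-02,  8.07511668e-06]), 'ee_pos': array([248.2254907 , 573.06793381, 240.97351724]), 'orientation': array([-6.37690069e-01, -3.07585527e+00,  2.16111439e-03]), 'ft_force': array([-0.16215791, -0.1610566 ,  0.12819923]), 'moment': array([-0.00741832, -0.02916999,  0.05490408]), 'grasp_force': 0.0, 'width': 87.8246576338894}
```

View pics/top0.png

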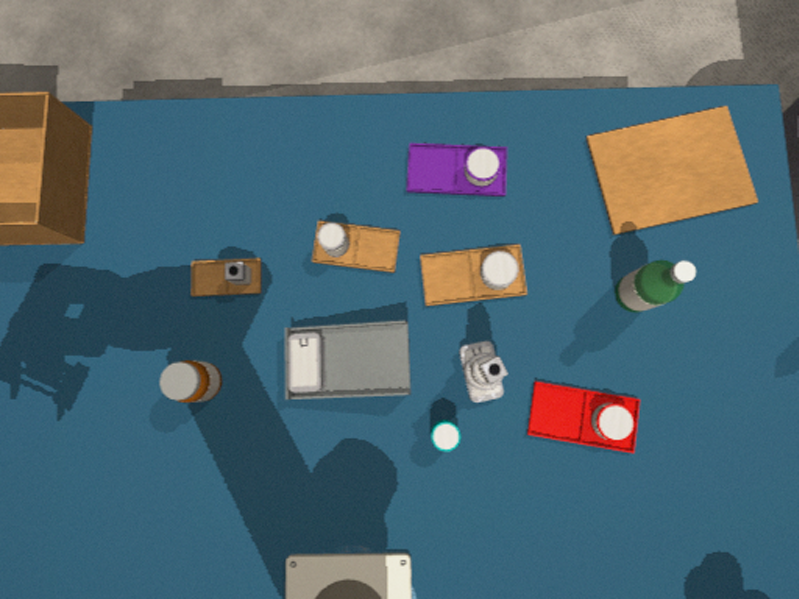

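View pics/side0.png

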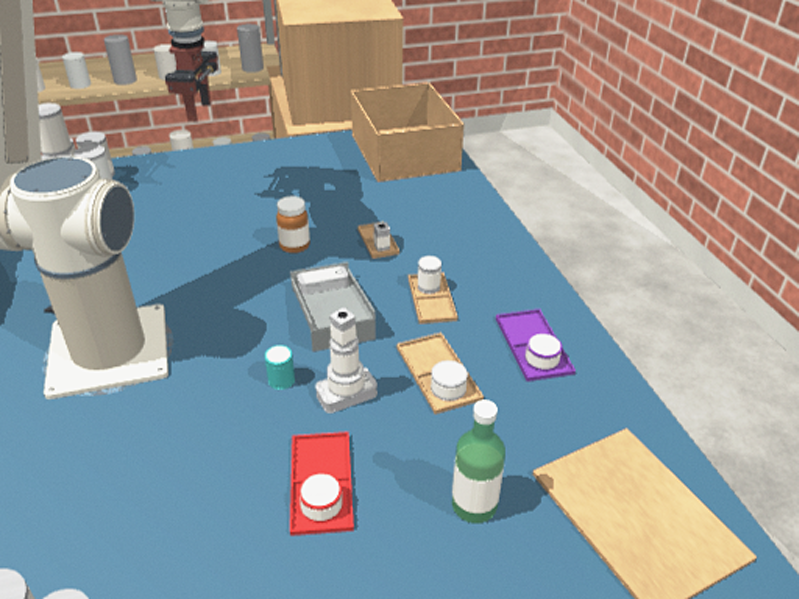

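The top view (799 px) shows the stack at (483,371), with the spice tray at (226,277), puree tray (356,246) and chute (347,360). There are three candidate tuna trays: cardboard at (473,275), purple at (457,170) and red at (583,416). The cardboard one is meant, since look-alikes in purple and red are ruled out. The turquoise tin at (446,436) is a decoy. The jar is at (190,381) and the bottle at (655,285). I'll confirm all this in an enlarged crop.

Run:
```python
from h import *
import pickle
c=pickle.load(open('top0.pkl','rb')); save(c[0],'crop1.png',(115,130,345,300),3.47)
c=pickle.load(open('side0.pkl','rb')); save(c[0],'crop2.png',(170,120,350,270),4)
```

```text
(no output)
```

View pics/crop1.png

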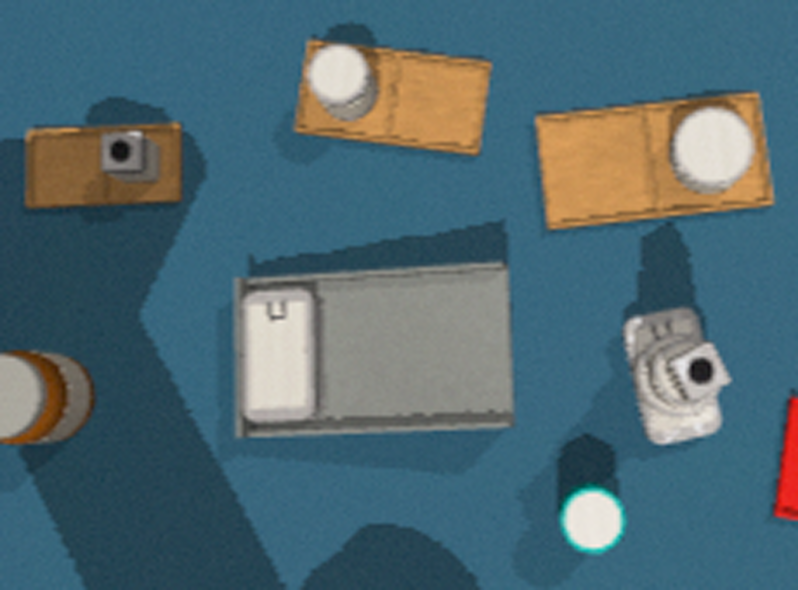

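View pics/crop2.png

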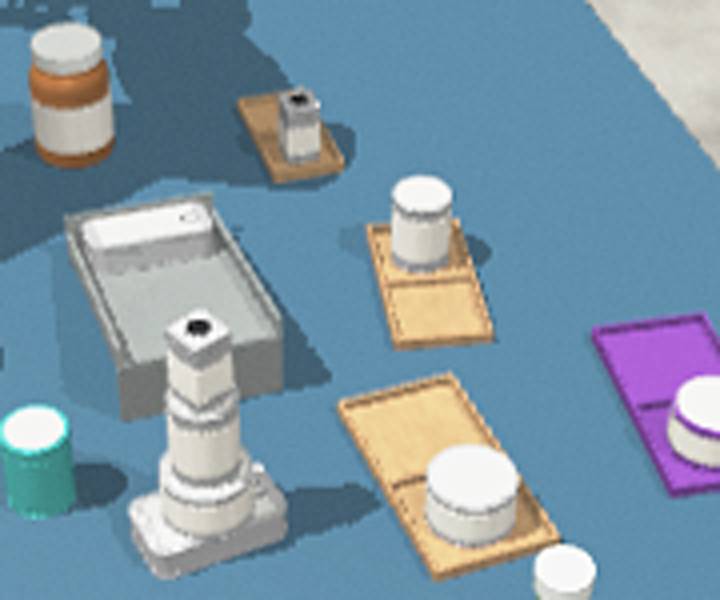

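```bash
cat > m.py <<'E'
from h import *
import pickle
from scipy.optimize import least_squares
T=pickle.load(open('top0.pkl','rb'));S=pickle.load(open('side0.pkl','rb'))
def ft(p): p=np.array(p,float); return (p+.5)/3.47-.5+[115,130]
def fs(p): p=np.array(p,float); return (p+.5)/4-.5+[170,120]
def rect(pt,lx,ly,z):  # corners order +x+y,+x-y,-x-y,-x+y
    L=np.array([[1,1],[1,-1],[-1,-1],[-1,1]])*[lx/2,ly/2]
    def f(q): 
        c,s=np.cos(q[2]),np.sin(q[2]); W=L@np.array([[c,s],[-s,c]])+q[:2]
        return np.concatenate([proj(T,[*w,z])-ft(p) for w,p in zip(W,pt)])
    p0=back(T,*ft(np.mean(pt,0)),z)
    r=least_squares(f,[p0[0],p0[1],0.]); return r.x,np.abs(r.fun).max()
def tri(a,b):
    A=[];
    for c,p in((T,a),(S,b)):
        P=c[1]@np.c_[c[2],c[3]]; A.append((P,np.array(p,float).reshape(2,1)))
    X=cv2.triangulatePoints(A[0][0],A[1][0],A[0][1],A[1][1]); X=(X[:3]/X[3]).ravel(); return X
E
cat > m1.py <<'E'
from m import *
np.set_printoptions(precision=3,suppress=True)
tr={'spice':([(26,129),(181,123),(182,201),(27,208)],66,129,31.5),'puree':([(309,40),(491,62),(478,154),(294,131)],80,157,-38.5),'tuna':([(535,115),(760,92),(774,204),(547,229)],96,189,46.5)}
for k,(p,lx,ly,off) in tr.items():
    q,e=rect(p,lx,ly,11); c,s=np.cos(q[2]),np.sin(q[2])
    pl=q[:2]+np.array([-s,c])*off; print(k,q,'err',e,'place',pl,'side px',fs([0,0])*0+proj(S,[*pl,3]))
print('spicetin',rect([(715,342),(731,380),(685,401),(670,362)],32,32,191))
for z in (25,):print('sardine',rect([(625,318),(696,308),(722,435),(654,445)],104,60,z))
for a,b in zip([(507,263),(513,426),(235,279),(237,437)],[(283,340),(121,372),(211,197),(66,215)]):
    X=tri(ft(a),fs(b)); print('chute',X, proj(T,X)-ft(a))
for a,b in zip([(315,288),(317,418),(243,290),(245,423)],[(214,225),(103,248),(211,204),(84,222)]):
    X=tri(ft(a),fs(b)); print('liketin',X,proj(T,X)-ft(a))
print('stack top tri',tri(ft((700,371)),fs((198,327))),'jar lid',tri(ft((10,398)),fs((66,40))))
E
python3 m1.py
```

```text
spice [604.846 230.085   0.027] err 0.7551739721492652 place [603.988 261.573] side px [238.166 149.674]
puree [659.051 -14.768  -0.147] err 0.12169732501357089 place [653.395 -52.851] side px [276.731 198.002]
tuna [ 599.965 -234.226    0.085] err 0.44621962327875053 place [ 596.002 -187.896] side px [272.729 228.148]
spicetin (array([ 419.095, -244.271,   -1.194]), np.float64(1.1391890655091004))
sardine (array([ 419.422, -243.311,    0.166]), np.float64(1.02277843672897))
chute [ 513.386 -110.836   52.159] [ 0.139 -0.955]
chute [ 386.25  -113.678   51.753] [ 0.212 -1.502]
chute [507.087 111.232  35.225] [ 0.165 -1.197]
chute [380.974 105.4    44.776] [ 0.178 -1.395]
liketin [495.31   42.375  56.497] [ 0.106 -0.766]
liketin [398.576  39.838  54.006] [ 0.383 -2.804]
liketin [502.587 104.523  32.964] [ 0.379 -2.748]
liketin [393.631 100.372  38.499] [ 0.268 -2.075]
stack top tri [ 422.011 -244.615  191.149] jar lid [413.028 256.426 123.059]
```

```bash
cat > plan.py <<'E'
# usage: plan.py x,y,z,psi[,tilt] ... -> shift+turn in present tool axes (psi: heading of tool y; tilt: about world x)
import sys
from h import *
from scipy.spatial.transform import Rotation as R
np.set_printoptions(precision=3,suppress=True)
o=status.get_obs(); p=o['ee_pos']; R0=R.from_rotvec(o['orientation'])
y=R0.as_matrix()[:,1]; print('now',p,'psi',np.arctan2(y[1],y[0]),'w',o['width'],'gf',o['grasp_force'],'F',o['ft_force'],'t',o['t'],'q',o['qpos'])
for a in sys.argv[1:]:
    v=[float(s) for s in a.split(',')]; c,s=np.cos(v[3]),np.sin(v[3])
    Rt=R.from_matrix(np.array([[s,c,0],[-c,s,0],[0,0,-1]]))
    if len(v)>4: Rt=R.from_rotvec(np.array(v[5:8] if len(v)>5 else [1,0,0])*v[4])*Rt
    d=R0.inv().apply(np.array(v[:3])-p); w=(R0.inv()*Rt).as_rotvec()
    print(a,'->',d,w,'rows',np.ceil(max(np.linalg.norm(d)/50,np.linalg.norm(w)/.15)))
E
python3 plan.py 520,150,300,0.377 420,-244.5,290,0.377
python3 - <<'E'
from h import *
import pickle
c=pickle.load(open('side0.pkl','rb')); save(c[0],'crop3.png',(180,160,250,230),8)
E
```

```text
now [248.225 573.068 240.974] psi 1.161945992619432 w 87.8246576338894 gf 0.0 F [-0.162 -0.161  0.128] t 0.1 q [ 1.143  0.424  1.631  0.     1.089 -0.019]Traceback (most recent call last):
  File "plan.py", line 10, in <module>
    Rt=R.from_matrix(np.array([[s,c,0],[-c,s,0],[0,0,-1]]))
  File "scipy/spatial/transform/_rotation.pyx", line 1143, in scipy.spatial.transform._rotation.Rotation.from_matrix
ValueError: Non-positive determinant (left-handed or null coordinate frame) in rotation matrix 0: [[ 0.368  0.93   0.   ]
 [-0.93   0.368  0.   ]
 [ 0.     0.    -1.   ]].
```

View pics/crop3.png

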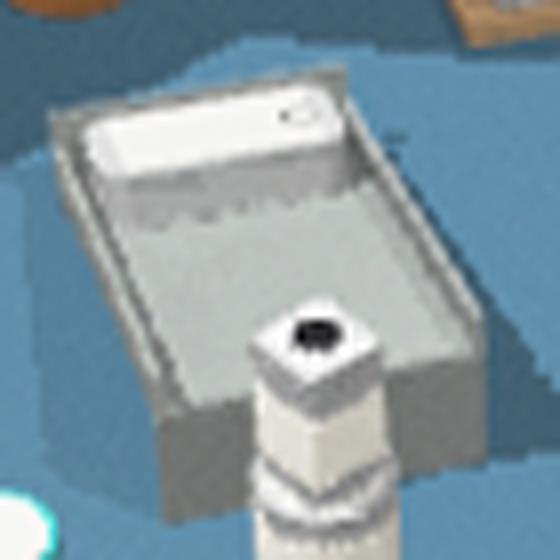

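```bash
sed -i 's/\[\[s,c,0\],\[-c,s,0\]/[[-s,c,0],[c,s,0]/' plan.py
cat > m2.py <<'E'
from m import *
np.set_printoptions(precision=2,suppress=True)
def f8(p): p=np.array(p,float); return (p+.5)/8-.5+[180,160]
obs=[(T,(63,-125,2.5),ft((507,263))),(T,(-63,-125,2.5),ft((513,426))),(T,(63,93,2.5),ft((235,279))),(T,(-63,93,2.5),ft((237,437))),
(T,(0,60,12.5),ft((280,355))),(S,(0,60,12.5),f8((213,130))),(S,(63,-125,2.5),f8((487,318))),(S,(63,93,2.5),f8((345,68))),(S,(-63,93,2.5),f8((50,112))),(S,(60,-125,-12.5),f8((478,350)))]
from scipy.spatial.transform import Rotation as R
def f(q):
    M=(R.from_rotvec([0,0,q[3]])*R.from_rotvec([-np.radians(12),0,0]))
    return np.concatenate([proj(c,M.apply(l)+q[:3])-u for c,l,u in obs])
r=least_squares(f,[447,10,40,0],loss='soft_l1'); print(r.x); print(r.fun.reshape(-1,2))
E
python3 m2.py; python3 plan.py 520,150,300,0.377 420,-244.5,290,0.377
```

```text
[444.25  10.65  50.05   0.02]
[[-0.43 -0.61]
 [-0.49 -0.36]
 [ 3.11 -0.62]
 [ 2.73 -0.98]
 [-0.19 -0.77]
 [-0.74 -0.86]
 [-2.02 -1.27]
 [-0.87  2.74]
 [-0.37  3.45]
 [-1.51 -0.72]]
now [248.225 573.068 240.974] psi 1.161945992619432 w 87.8246576338894 gf 0.0 F [-0.162 -0.161  0.128] t 0.1 q [ 1.143  0.424  1.631  0.     1.089 -0.019]
520,150,300,0.377 -> [-417.565 -280.236  -58.648] [-0.001  0.001  0.785] rows 11.0
420,-244.5,290,0.377 -> [-482.643 -681.962  -48.083] [-0.001  0.001  0.785] rows 17.0
```

```bash
sed -i "s/(T,(63,93,2.5),ft((235,279))),(T,(-63,93,2.5),ft((237,437))),//; s/(S,(63,93,2.5),f8((345,68))),(S,(-63,93,2.5),f8((50,112))),//" m2.py; python3 m2.py
python3 -m inch '[[[-417,-280,-58,0,0,0.785,60],[-417,-280,-58,0,0,0.785,60],[-417,-280,-58,0,0,0.785,60],[-417,-280,-58,0,0,0.785,60],[-417,-280,-58,0,0,0.785,60],[-417,-280,-58,0,0,0.785,60],[-417,-280,-58,0,0,0.785,60],[-417,-280,-58,0,0,0.785,60],[-417,-280,-58,0,0,0.785,60],[-417,-280,-58,0,0,0.785,60],[-483,-682,-48,0,0,0.785,60],[-483,-682,-48,0,0,0.785,60],[-483,-682,-48,0,0,0.785,60],[-483,-682,-48,0,0,0.785,60],[-483,-682,-48,0,0,0.785,60],[-483,-682,-48,0,0,0.785,60],[-483,-682,-48,0,0,0.785,60],[-483,-682,-48,0,0,0.785,60],[-483,-682,-48,0,0,0.785,60],[-483,-682,-48,0,0,0.785,60]]]'
python3 plan.py 420,-244.5,290,0.377 420,-244.5,167,0.377
```

```text
[444.59   9.49  46.79   0.02]
[[-0.08 -0.78]
 [ 0.05 -0.7 ]
 [ 0.45 -0.77]
 [-0.58  0.13]
 [-1.67 -0.3 ]
 [-1.16  0.24]]
t: 2.1
ee_pos: [419.8, -245.6, 289.3]
orientation: [-1.77, -2.595, -0.0]
ft_force: [0.2, 0.9, 0.7]
width: 52.9
grasp_force: 0.0
now [ 419.808 -245.566  289.311] psi 0.3734743491947863 w 52.941185466282775 gf 0.0 F [0.21  0.907 0.731] t 2.1 q [-0.554  0.159  1.881  0.     1.102 -0.927]
420,-244.5,290,0.377 -> [ 0.923  0.567 -0.689] [-0.    -0.001 -0.004] rows 1.0
420,-244.5,167,0.377 -> [  0.834   0.617 122.311] [-0.    -0.001 -0.004] rows 3.0
```

```bash
python3 -m inch '[[[0,0,40,0,0,0,60],[0,0,75,0,0,0,60],[0,0,100,0,0,0,60],[0,0,115,0,0,0,60],[0,0,122,0,0,0,60],[0,0,122,0,0,0,60]]]'
python3 - <<'E'
from h import *
c=cam('side'); save(c[0],'s1.png',(170,150,330,270),5)
E
```

```text
t: 2.7
ee_pos: [420.5, -242.8, 167.0]
orientation: [-1.763, -2.598, -0.0]
ft_force: [0.4, -0.3, -0.2]
width: 52.5
grasp_force: 0.0
```

View pics/s1.png

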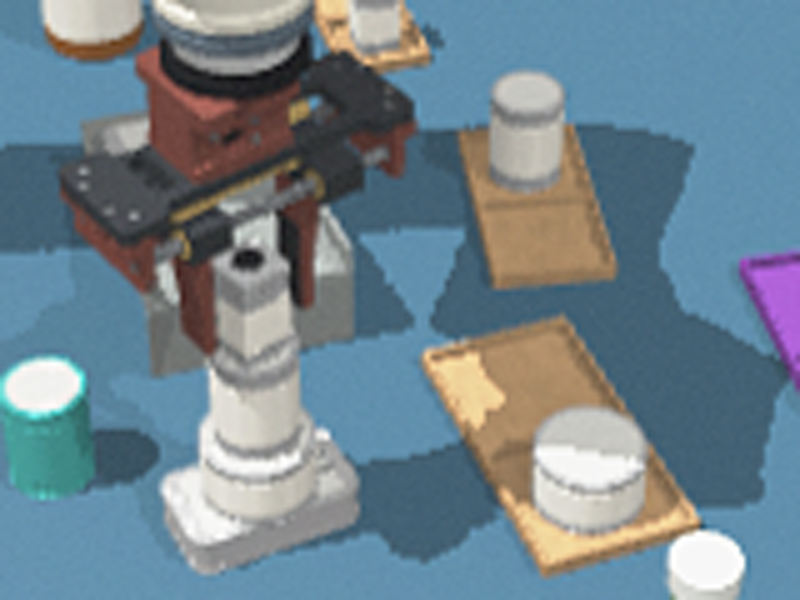

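The picture shows the spice tin (252,300) between the two fingers at (198,300) and (302,250), with nothing touched. Next I close and lift.

```bash
python3 -m inch '[[[0,0,0,0,0,0,50],[0,0,0,0,0,0,44],[0,0,0,0,0,0,38],[0,0,0,0,0,0,20],[0,0,0,0,0,0,0],[0,0,0,0,0,0,0],[0,0,0,0,0,0,0],[0,0,0,0,0,0,0],[0,0,-5,0,0,0,0],[0,0,-20,0,0,0,0],[0,0,-60,0,0,0,0],[0,0,-60,0,0,0,0]]]'
python3 plan.py 604,261.6,200,0.027 604,261.6,41,0.027
```

```text
t: 3.95
ee_pos: [422.6, -245.7, 231.6]
orientation: [1.762, 2.592, 0.0]
ft_force: [0.4, -0.5, -0.8]
width: 33.2
grasp_force: 28.8
now [ 422.563 -245.662  231.636] psi 0.37685736196792413 w 33.163673488748145 gf 28.848335982766002 F [ 0.438 -0.529 -0.801] t 3.95 q [-0.551  0.234  1.938 -0.     0.963 -0.928]
604,261.6,200,0.027 -> [405.075 355.244  30.845] [0.005 0.005 0.35 ] rows 11.0
604,261.6,41,0.027 -> [405.961 354.587 189.841] [0.005 0.005 0.35 ] rows 12.0
```

```bash
python3 -m inch '[[[405,355,20,0,0,0.35,0],[405,355,20,0,0,0.35,0],[405,355,20,0,0,0.35,0],[405,355,20,0,0,0.35,0],[405,355,20,0,0,0.35,0],[405,355,20,0,0,0.35,0],[405,355,20,0,0,0.35,0],[405,355,20,0,0,0.35,0],[405,355,20,0,0,0.35,0],[405,355,20,0,0,0.35,0],[405,355,30,0,0,0.35,0],[405,355,70,0,0,0.35,0],[405,355,110,0,0,0.35,0],[405,355,150,0,0,0.35,0],[405,355,165,0,0,0.35,0],[405,355,165,0,0,0.35,0],[405,355,165,0,0,0.35,0]]]'
python3 plan.py 604,261.6,39,0.027
python3 - <<'E'
from h import *
c=cam('top'); save(c[0],'t1.png',(100,130,240,240),5)
c=cam('side'); save(c[0],'s2.png',(200,110,320,200),6.5)
E
```

```text
t: 5.65
ee_pos: [602.3, 263.0, 63.7]
orientation: [2.191, 2.251, 0.002]
ft_force: [0.0, 0.4, -0.5]
width: 32.7
grasp_force: 28.8
now [602.29  263.04   63.688] psi 0.0267114875489637 w 32.72167804048846 gf 28.84852884861175 F [ 0.008  0.374 -0.515] t 5.65 q [ 0.394  0.693  1.641 -0.     0.807  0.367]
604,261.6,39,0.027 -> [-1.496  1.644 24.689] [ 0.001 -0.    -0.   ] rows 1.0
```

View pics/s2.png

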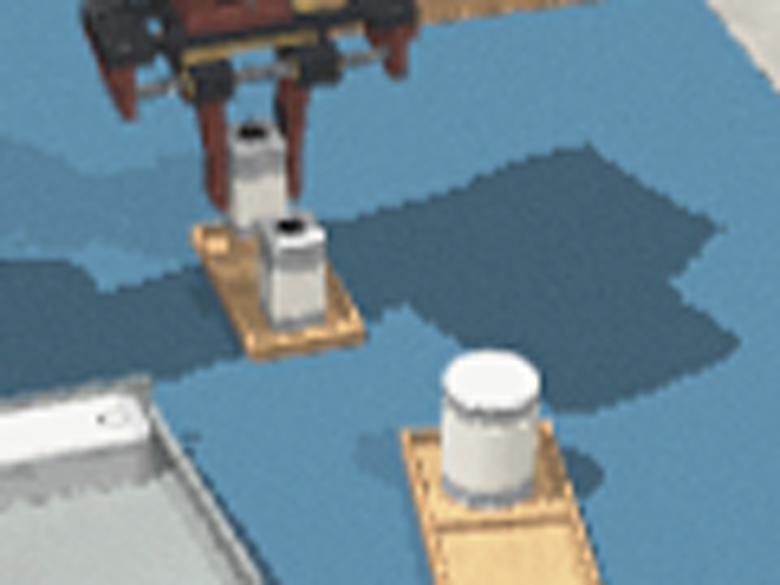

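The held tin (255,180) hangs over the empty cell beside the fixed spice tin (293,275), clear of it. I'll lower and release.

```bash
python3 -m inch '[[[-1,1,10,0,0,0,0],[-1,1,18,0,0,0,0],[-1,1,22,0,0,0,0],[-1,1,24,0,0,0,0],[-1,1,25,0,0,0,0],[-1,1,25,0,0,0,0]]]'
python3 plan.py
```

```text
t: 6.35
ee_pos: [602.5, 261.9, 40.0]
orientation: [2.191, 2.252, -0.0]
ft_force: [-6.5, -3.4, 19.8]
width: 32.5
grasp_force: 29.5
now [602.545 261.944  39.987] psi 0.02729361186546655 w 32.45139740610738 gf 29.54971969127655 F [-6.522 -3.399 19.808] t 6.35 q [ 0.392  0.728  1.643 -0.     0.771  0.365]
```

```bash
python3 -m inch '[[[0,0,-1,0,0,0,0],[0,0,-1,0,0,0,60],[0,0,-1,0,0,0,60],[0,0,-1,0,0,0,60],[0,0,-1,0,0,0,60],[0,0,-20,0,0,0,60],[0,0,-60,0,0,0,60],[0,0,-100,0,0,0,60],[0,0,-140,0,0,0,60],[0,0,-160,0,0,0,70]]]'
python3 plan.py 420.5,-244,240,0.2 420.5,-244,102,0.2
```

```text
t: 7.35
ee_pos: [604.1, 262.6, 203.2]
orientation: [2.19, 2.249, 0.009]
ft_force: [0.2, 0.7, 0.0]
width: 57.5
grasp_force: 0.0
now [604.109 262.644 203.183] psi 0.02694985407681344 w 57.53884635649762 gf 0.0 F [0.164 0.714 0.043] t 7.35 q [0.392 0.512 1.583 0.    1.041 0.365]
420.5,-244,240,0.2 -> [-501.427 -196.98   -39.072] [ 0.006 -0.002 -0.173] rows 11.0
420.5,-244,102,0.2 -> [-501.735 -197.774   98.925] [ 0.006 -0.002 -0.173] rows 11.0
```

```bash
python3 -m inch '[[[-501,-197,-30,0,0,-0.173,80],[-501,-197,-30,0,0,-0.173,80],[-501,-197,-30,0,0,-0.173,80],[-501,-197,-30,0,0,-0.173,80],[-501,-197,-30,0,0,-0.173,80]]]'
python3 - <<'E'
from h import *
import pickle
c=cam('top'); pickle.dump(c,open('top1.pkl','wb')); a=c[0][205:265,285:335]
d=cam('side'); pickle.dump(d,open('side1.pkl','wb')); b=d[0][190:265,190:250]
A=cv2.resize(a,None,fx=7,fy=7,interpolation=2); B=cv2.resize(b,None,fx=7,fy=7,interpolation=2)
H=600; im=np.zeros((H,A.shape[1]+B.shape[1],3),np.uint8); im[:A.shape[0],:A.shape[1]]=A; im[:B.shape[0],A.shape[1]:]=B; print(im.shape); save(im,'ab.png')
f=c[0][140:240,110:200]; cv2.imwrite('pics/chk.png',cv2.resize(f,None,fx=6,fy=6)[:,:,::-1])
E
```

```text
t: 7.85
ee_pos: [516.7, 25.8, 213.1]
orientation: [1.987, 2.432, 0.002]
ft_force: [0.1, 0.4, 0.2]
width: 70.3
grasp_force: 0.0
(600, 770, 3)
```

View pics/ab.png

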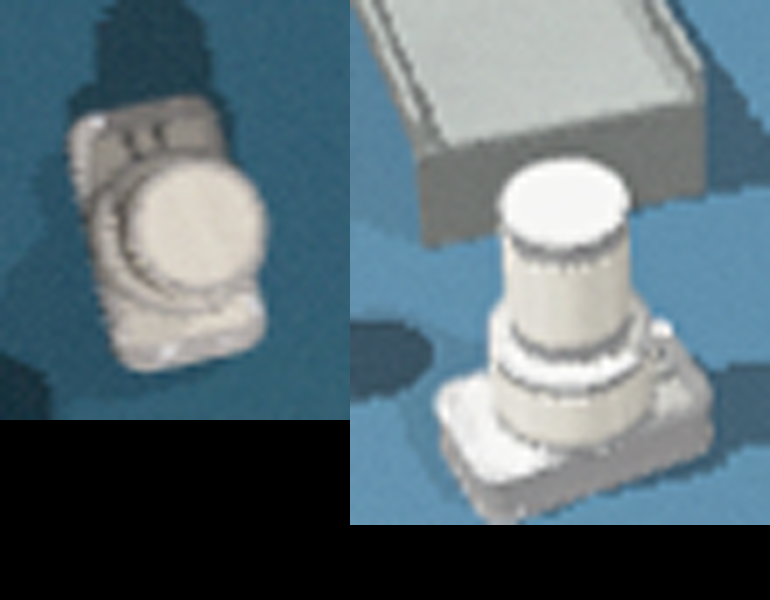

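View pics/chk.png

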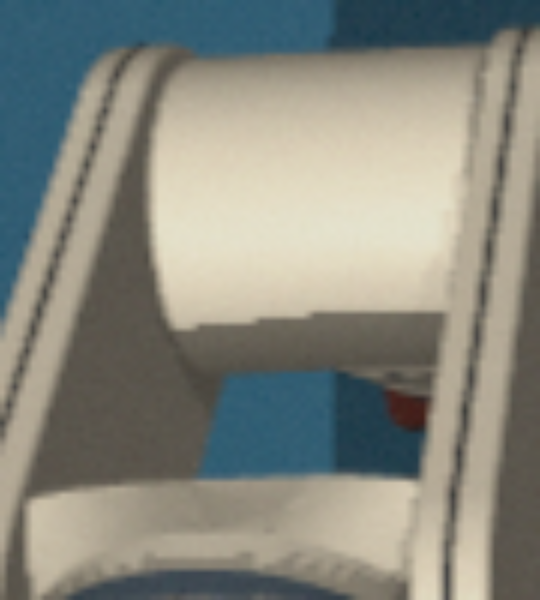

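Left (top view): the puree top is a disc centred at (198,226), tuna under it, sardine corners around (68,125) to (262,330). Right (side view): puree top centre at (565,205). The stack is undisturbed. The second picture only shows the arm hiding the spice tray.

```bash
python3 - <<'E'
from m import *
T=pickle.load(open('top1.pkl','rb'));S=pickle.load(open('side1.pkl','rb'))
f=lambda x,y,ox,oy:np.array([(x+.5)/7-.5+ox,(y+.5)/7-.5+oy])
a=f(198,226,285,205);b=f(215,205,190,190)
print('puree',back(T,*a,131),back(S,*b,131))
# tuna left/right edges mid in side view at z~45
print('tuna side',back(S,*f(219,405,190,190),25), back(T,*f(163,232,285,205),65))
E
python3 plan.py 420.5,-244,220,0.2 420.5,-244,102,0.2
```

```text
puree [ 420.0177312  -242.51722743  131.        ] [ 424.48081793 -245.99398232  131.        ]
tuna side [ 421.90791019 -247.34754358   25.        ] [ 419.4489791 -236.3811703   65.       ]
now [515.473  23.13  213.047] psi 0.1954896452920802 w 69.78603550640862 gf 0.0 F [0.305 1.081 0.871] t 7.95 q [ 0.022  0.302  1.893 -0.001  0.947 -0.172]
420.5,-244,220,0.2 -> [-243.6   -145.055   -6.693] [-0.     0.001 -0.005] rows 6.0
420.5,-244,102,0.2 -> [-243.488 -145.032  111.306] [-0.     0.001 -0.005] rows 7.0
```

```bash
python3 -m inch '[[[-244,-144,-7,0,0,0,80],[-244,-144,-7,0,0,0,80],[-244,-144,-7,0,0,0,80],[-244,-144,-7,0,0,0,80],[-244,-144,-7,0,0,0,80],[-244,-144,-7,0,0,0,80],[-244,-144,-7,0,0,0,80],[-244,-144,-7,0,0,0,80],[-244,-144,40,0,0,0,80],[-244,-144,80,0,0,0,80],[-244,-144,100,0,0,0,80],[-244,-144,112,0,0,0,80],[-244,-144,112,0,0,0,80],[-244,-144,112,0,0,0,80]]]'
python3 plan.py
```

```text
t: 9.35
ee_pos: [425.7, -240.1, 100.3]
orientation: [1.987, 2.432, 0.0]
ft_force: [-0.2, 0.6, -0.1]
width: 70.4
grasp_force: 0.0
now [ 425.737 -240.134  100.343] psi 0.2010821090154376 w 70.39687580189357 gf 0.0 F [-0.211  0.633 -0.122] t 9.35 q [-0.538  0.454  2.015  0.     0.672 -0.739]
```

```bash
python3 -m inch '[[[-3,-5,0,0,0,0,80],[-3,-5,0,0,0,0,80],[-3,-5,0,0,0,0,70],[-3,-5,0,0,0,0,64],[-3,-5,0,0,0,0,58],[-3,-5,0,0,0,0,40],[-3,-5,0,0,0,0,0],[-3,-5,0,0,0,0,0],[-3,-5,0,0,0,0,0],[-3,-5,0,0,0,0,0],[-3,-5,-5,0,0,0,0],[-3,-5,-20,0,0,0,0],[-3,-5,-60,0,0,0,0],[-3,-5,-100,0,0,0,0],[-3,-5,-100,0,0,0,0],[-3,-5,-100,0,0,0,0]]]'
python3 plan.py 653.4,-52.8,170,-0.147 653.4,-52.8,65,-0.147
```

```text
t: 10.95
ee_pos: [420.2, -244.3, 199.8]
orientation: [1.988, 2.432, -0.0]
ft_force: [-0.2, 0.9, -2.3]
width: 49.5
grasp_force: 30.0
now [ 420.185 -244.262  199.78 ] psi 0.2000518747002797 w 49.50283025451398 gf 29.999700486660004 F [-0.209  0.902 -2.284] t 10.95 q [-0.551  0.279  1.966 -0.     0.896 -0.751]
653.4,-52.8,170,-0.147 -> [141.314 266.602  29.799] [0.    0.    0.347] rows 7.0
653.4,-52.8,65,-0.147 -> [141.366 266.566 134.799] [0.    0.    0.347] rows 7.0
```

```bash
python3 -m inch '[[[141,267,30,0,0,0.347,0],[141,267,30,0,0,0.347,0],[141,267,30,0,0,0.347,0],[141,267,30,0,0,0.347,0],[141,267,30,0,0,0.347,0],[141,267,30,0,0,0.347,0],[141,267,30,0,0,0.347,0],[141,267,30,0,0,0.347,0],[141,267,70,0,0,0.347,0],[141,267,110,0,0,0.347,0],[141,267,135,0,0,0.347,0],[141,267,135,0,0,0.347,0],[141,267,135,0,0,0.347,0]]]'
python3 plan.py 653.4,-52.8,39,-0.147
python3 - <<'E'
from h import *
c=cam('side'); save(c[0],'s3.png',(220,120,330,230),5.4)
E
```

```text
t: 12.25
ee_pos: [652.8, -54.3, 64.3]
orientation: [-2.379, -2.05, 0.003]
ft_force: [1.1, -0.4, -1.2]
width: 49.8
grasp_force: 30.0
now [652.763 -54.267  64.261] psi -0.14823410939099943 w 49.750967453710174 gf 29.999749660491943 F [ 1.106 -0.374 -1.153] t 12.25 q [-0.101  0.691  1.643 -0.     0.809  0.047]
653.4,-52.8,39,-0.147 -> [ 1.552  0.471 25.26 ] [-0.002  0.    -0.001] rows 1.0
```

View pics/s3.png

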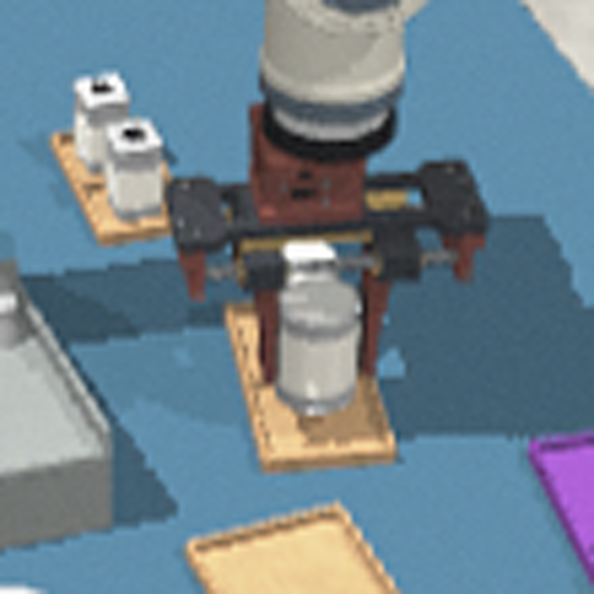

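The spice tin (102,125) stands in its cell beside the fixed one (133,170). The puree tin (318,345) hangs over the empty cell. I'll lower it.

```bash
python3 -m inch '[[[1,0,10,0,0,0,0],[1,0,18,0,0,0,0],[1,0,22,0,0,0,0],[1,0,24,0,0,0,0],[1,0,25,0,0,0,0],[1,0,25,0,0,0,0]]]'
python3 plan.py
```

```text
t: 12.9
ee_pos: [654.4, -52.1, 39.5]
orientation: [-2.378, -2.053, 0.0]
ft_force: [-0.7, -0.6, -1.6]
width: 49.5
grasp_force: 30.0
now [654.378 -52.078  39.538] psi -0.14682859167195755 w 49.46874607069684 gf 29.999713897705078 F [-0.651 -0.642 -1.56 ] t 12.9 q [-0.098  0.729  1.644 -0.     0.769  0.049]
```

```bash
python3 -m inch '[[[0,0,1,0,0,0,0],[0,0,2,0,0,0,0],[0,0,2,0,0,0,0]]]'
```

```text
t: 13.2
ee_pos: [654.5, -52.2, 37.9]
orientation: [2.378, 2.052, 0.0]
ft_force: [0.2, -0.1, 0.0]
width: 49.6
grasp_force: 30.0
```

```bash
python3 -m inch '[[[0,0,0.5,0,0,0,80],[0,0,0.5,0,0,0,80],[0,0,0.5,0,0,0,80],[0,0,0.5,0,0,0,80],[0,0,-20,0,0,0,80],[0,0,-60,0,0,0,80],[0,0,-100,0,0,0,80],[0,0,-130,0,0,0,100],[0,0,-130,0,0,0,100],[0,0,-130,0,0,0,100]]]'
python3 - <<'E'
from h import *
import pickle
c=cam('top'); pickle.dump(c,open('top2.pkl','wb')); a=c[0][205:265,285:335]
d=cam('side'); pickle.dump(d,open('side2.pkl','wb')); b=d[0][200:270,190:250]
A=cv2.resize(a,None,fx=7,fy=7,interpolation=2); B=cv2.resize(b,None,fx=7,fy=7,interpolation=2)
im=np.zeros((500,A.shape[1]+B.shape[1],3),np.uint8); im[:A.shape[0],:A.shape[1]]=A; im[:B.shape[0],A.shape[1]:]=B; save(im,'ab2.png')
E
```

```text
t: 14.2
ee_pos: [654.5, -52.2, 168.1]
orientation: [2.378, 2.052, 0.001]
ft_force: [0.0, -0.4, 0.3]
width: 87.0
grasp_force: 0.0
```

View pics/ab2.png

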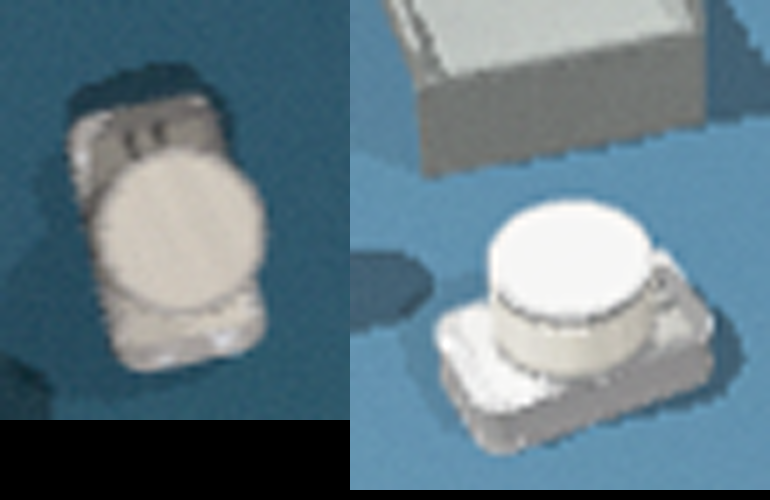

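Top crop: tuna disc centred at (180,228), sardine tin corners TL (67,104), TR (216,93), BR (268,352), BL (117,375). Side crop: tuna top centre (570,258).

```bash
python3 - <<'E'
import m
from m import *
T=m.T=pickle.load(open('top2.pkl','rb'));S=pickle.load(open('side2.pkl','rb'))
f=lambda x,y,ox,oy:np.array([(x+.5)/7-.5+ox,(y+.5)/7-.5+oy])
print('tuna',back(T,*f(180,228,285,205),65),back(S,*f(220,258,190,200),65))
m.ft=lambda p:f(*p,285,205)
print('sard',m.rect([(67,104),(216,93),(268,352),(117,375)],104,60,25))
E
python3 plan.py 421.5,-244,140,-0.147  421.5,-244,57,-0.147
```

```text
tuna [ 420.86248868 -242.97345498   65.        ] [ 424.30506621 -244.9738191    65.        ]
sard (array([ 4.21011392e+02, -2.41913419e+02,  1.41248262e-01]), np.float64(1.3653237498948556))
now [653.352 -52.067 166.159] psi -0.14703589687024501 w 88.07754599407686 gf 0.0 F [-0.397  1.052 -0.299] t 14.3 q [-0.098  0.554  1.607  0.     0.983  0.049]
421.5,-244,140,-0.147 -> [-223.828 -201.17    26.645] [-0.002  0.    -0.   ] rows 7.0
421.5,-244,57,-0.147 -> [-223.819 -200.979  109.644] [-0.002  0.    -0.   ] rows 7.0
```

```bash
python3 -m inch '[[[-224,-201,20,0,0,-0.23,100],[-224,-201,20,0,0,-0.23,100],[-224,-201,20,0,0,-0.23,100],[-224,-201,20,0,0,-0.23,100],[-224,-201,20,0,0,-0.23,100],[-224,-201,20,0,0,-0.23,100],[-224,-201,20,0,0,-0.23,100],[-224,-201,20,0,0,-0.23,100],[-224,-201,50,0,0,-0.23,100],[-224,-201,80,0,0,-0.23,100],[-224,-201,80,0,0,-0.23,100],[-224,-201,80,0,0,-0.23,100]]]'
python3 plan.py 422,-243.8,57,0.085
```

```text
t: 15.5
ee_pos: [423.2, -243.4, 87.2]
orientation: [-2.124, -2.312, 0.0]
ft_force: [1.0, -0.4, -0.6]
width: 88.1
grasp_force: 0.0
now [ 423.24  -243.376   87.186] psi 0.08455140286152951 w 88.09482171925087 gf 0.0 F [ 1.021 -0.417 -0.596] t 15.5 q [-0.546  0.479  2.019  0.     0.646 -0.631]
422,-243.8,57,0.085 -> [-0.353 -1.228 30.188] [-0.001 -0.001 -0.   ] rows 1.0
```

```bash
python3 -m inch '[[[0,-1,15,0,0,0,100],[0,-1,25,0,0,0,100],[0,-1,30,0,0,0,100],[0,-1,30,0,0,0,90],[0,-1,30,0,0,0,82],[0,-1,30,0,0,0,76],[0,-1,30,0,0,0,60],[0,-1,30,0,0,0,0],[0,-1,30,0,0,0,0],[0,-1,30,0,0,0,0],[0,-1,30,0,0,0,0],[0,-1,26,0,0,0,0],[0,-1,10,0,0,0,0],[0,-1,-30,0,0,0,0],[0,-1,-70,0,0,0,0],[0,-1,-70,0,0,0,0],[0,-1,-70,0,0,0,0]]]'
python3 plan.py 596,-187.9,130,0.085 596,-187.9,55,0.085
```

```text
t: 17.2
ee_pos: [421.8, -244.5, 158.1]
orientation: [2.126, 2.31, 0.0]
ft_force: [0.5, 0.3, -1.6]
width: 65.2
grasp_force: 30.0
now [ 421.82  -244.512  158.1  ] psi 0.08290798151384514 w 65.24009401093046 gf 29.999669194221497 F [ 0.457  0.266 -1.565] t 17.2 q [-0.55   0.349  1.991 -0.     0.8   -0.633]
596,-187.9,130,0.085 -> [ 42.022 178.232  28.298] [ 0.001  0.001 -0.002] rows 4.0
596,-187.9,55,0.085 -> [ 42.098 178.13  103.298] [ 0.001  0.001 -0.002] rows 5.0
```

```bash
python3 -m inch '[[[42,178,25,0,0,0,0],[42,178,25,0,0,0,0],[42,178,25,0,0,0,0],[42,178,25,0,0,0,0],[42,178,25,0,0,0,0],[42,178,25,0,0,0,0],[42,178,60,0,0,0,0],[42,178,90,0,0,0,0],[42,178,105,0,0,0,0],[42,178,105,0,0,0,0],[42,178,114,0,0,0,0],[42,178,119,0,0,0,0],[42,178,121,0,0,0,0],[42,178,121,0,0,0,0]]]'
python3 plan.py 596,-187.9,35,0.085
```

```text
t: 18.6
ee_pos: [595.8, -187.9, 36.9]
orientation: [2.127, 2.311, 0.0]
ft_force: [-0.5, 0.3, -2.3]
width: 65.5
grasp_force: 30.0
now [ 595.812 -187.86    36.944] psi 0.08299070950754212 w 65.53288210800164 gf 29.99974876642227 F [-0.497  0.327 -2.272] t 18.6 q [-0.324  0.7    1.721 -0.     0.72  -0.407]
596,-187.9,35,0.085 -> [-0.055  0.183  1.944] [ 0.001  0.    -0.002] rows 1.0
```

```bash
python3 -m inch '[[[0,0,1,0,0,0,0],[0,0,2,0,0,0,0],[0,0,3,0,0,0,0],[0,0,3,0,0,0,0]]]'
```

```text
t: 19.0
ee_pos: [596.1, -187.9, 36.0]
orientation: [2.127, 2.311, 0.001]
ft_force: [-5.0, 1.7, 16.8]
width: 65.9
grasp_force: 30.0
```

```bash
python3 -m inch '[[[0,0,1,0,0,0,100],[0,0,1,0,0,0,100],[0,0,1,0,0,0,100],[0,0,1,0,0,0,100],[0,0,-20,0,0,0,100],[0,0,-60,0,0,0,100],[0,0,-100,0,0,0,100],[0,0,-100,0,0,0,100],[0,0,-100,0,0,0,100],[0,0,-100,0,0,0,100]]]'
python3 - <<'E'
from h import *
import pickle
c=cam('top'); pickle.dump(c,open('top3.pkl','wb')); d=cam('side'); pickle.dump(d,open('side3.pkl','wb'))
A=cv2.resize(c[0][140:260,220:335],None,fx=3.4,fy=3.4,interpolation=2); B=cv2.resize(d[0][110:270,190:330],None,fx=2.8,fy=2.8,interpolation=2)
im=np.zeros((460,A.shape[1]+B.shape[1],3),np.uint8); im[:A.shape[0],:A.shape[1]]=A; im[:B.shape[0],A.shape[1]:]=B; print(im.shape,A.shape);save(im,'ab3.png')
E
python3 plan.py 421.5,-243,120,-1.42 421.5,-243,22,-1.42
```

```text
t: 20.0
ee_pos: [594.8, -187.5, 132.4]
orientation: [-2.126, -2.31, 0.001]
ft_force: [-0.6, 0.7, -0.0]
width: 87.8
grasp_force: 0.0
(460, 783, 3) (408, 391, 3)
now [ 594.584 -187.44   131.937] psi 0.08298734386701884 w 87.94773854909857 gf 0.0 F [-0.663  0.07   0.765] t 20.1 q [-0.324  0.558  1.699 -0.     0.887 -0.407]
421.5,-243,120,-1.42 -> [ -41.035 -177.062   12.36 ] [-0.003  0.001  1.503] rows 11.0
421.5,-243,22,-1.42 -> [ -41.147 -176.802  110.36 ] [-0.003  0.001  1.503] rows 11.0
```

View pics/ab3.png

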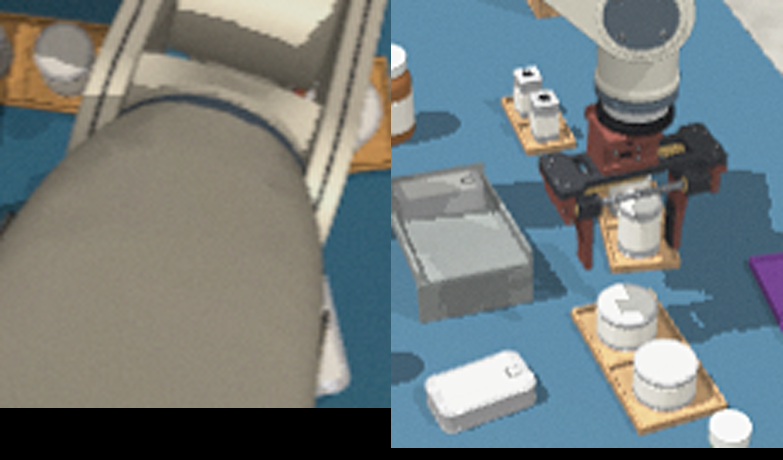

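The spice, puree and tuna tins stand in their cells (side half: (527,85), (638,225), (627,315)). The sardine tin lies free at (482,390), and nothing else has moved.

```bash
python3 -m inch '[[[-41,-177,12,0,0,1.503,100],[-41,-177,12,0,0,1.503,100],[-41,-177,12,0,0,1.503,100],[-41,-177,12,0,0,1.503,100],[-41,-177,12,0,0,1.503,100],[-41,-177,12,0,0,1.503,100],[-41,-177,12,0,0,1.503,100],[-41,-177,12,0,0,1.503,100],[-41,-177,12,0,0,1.503,100],[-41,-177,12,0,0,1.503,100],[-41,-177,12,0,0,1.503,100],[-41,-177,12,0,0,1.503,100],[-41,-177,50,0,0,1.503,100],[-41,-177,80,0,0,1.503,100],[-41,-177,80,0,0,1.503,100],[-41,-177,80,0,0,1.503,100]]]'
python3 plan.py 421.5,-243,22,-1.42
```

```text
t: 21.7
ee_pos: [422.2, -243.1, 53.4]
orientation: [-3.131, -0.24, 0.002]
ft_force: [0.3, 0.4, 0.6]
width: 88.0
grasp_force: 0.0
now [ 422.242 -243.056   53.399] psi -1.418092349746376 w 88.03795237264754 gf 0.0 F [0.287 0.4   0.589] t 21.7 q [-0.547  0.544  2.028 -0.     0.571  0.871]
421.5,-243,22,-1.42 -> [-0.679 -0.13  31.4  ] [-0.001  0.001  0.002] rows 1.0
```

```bash
python3 -m inch '[[[-1,0,15,0,0,0,100],[-1,0,26,0,0,0,100],[-1,0,31,0,0,0,100],[-1,0,31,0,0,0,90],[-1,0,31,0,0,0,80],[-1,0,31,0,0,0,70],[-1,0,31,0,0,0,50],[-1,0,31,0,0,0,0],[-1,0,31,0,0,0,0],[-1,0,31,0,0,0,0],[-1,0,31,0,0,0,0],[-1,0,25,0,0,0,0],[-1,0,0,0,0,0,0],[-1,0,-50,0,0,0,0],[-1,0,-100,0,0,0,0],[-1,0,-100,0,0,0,0],[-1,0,-100,0,0,0,0],[-1,0,-100,0,0,0,0]]]'
python3 - <<'E'
from h import *
from scipy.spatial.transform import Rotation as R
M=R.from_rotvec([0,0,.02])*R.from_rotvec([-np.radians(12),0,0])
for l in [(0,-40,60),(0,-40,30),(0,-40,9.5)]: print(l,M.apply(l)+[444.6,9.5,46.8])
E
python3 plan.py 446.7,-17,114,-1.55,-0.2094 445.6,-25.1,67,-1.55,-0.2094
```

```text
t: 23.5
ee_pos: [420.7, -242.9, 152.6]
orientation: [-3.132, -0.237, 0.003]
ft_force: [-0.9, 0.5, -1.3]
width: 60.3
grasp_force: 29.7
(0, -40, 60) [445.13298852 -17.14587252 113.80532368]
(0, -40, 30) [445.25772722 -23.38197581  84.46089565]
(0, -40, 9.5) [445.34296533 -27.64331307  64.40886984]
now [ 420.696 -242.918  152.604] psi -1.4200013978795347 w 60.32862868009904 gf 29.688514173030853 F [-0.866  0.469 -1.257] t 23.5 q [-0.548  0.357  1.996 -0.     0.791  0.872]
446.7,-17,114,-1.55,-0.2094 -> [  59.709 -219.398   38.79 ] [-0.21  -0.016  0.13 ] rows 5.0
445.6,-25.1,67,-1.55,-0.2094 -> [  57.479 -211.496   85.783] [-0.21  -0.016  0.13 ] rows 5.0
```

```bash
python3 -m inch '[[[57,-219,20,-0.21,-0.016,0.13,0],[57,-219,20,-0.21,-0.016,0.13,0],[57,-219,20,-0.21,-0.016,0.13,0],[57,-219,20,-0.21,-0.016,0.13,0],[57,-219,20,-0.21,-0.016,0.13,0],[57,-219,39,-0.21,-0.016,0.13,0],[57,-219,39,-0.21,-0.016,0.13,0],[57,-219,39,-0.21,-0.016,0.13,0],[57,-219,39,-0.21,-0.016,0.13,0]]]'
python3 plan.py 444,-25.5,75,-1.55,-0.2094
python3 - <<'E'
from h import *
d=cam('side'); save(d[0],'s4.png',(150,130,270,230),6.5)
E
```

```text
t: 24.4
ee_pos: [444.3, -19.1, 113.9]
orientation: [2.931, 0.029, -0.003]
ft_force: [0.8, 0.1, -1.0]
width: 60.1
grasp_force: 29.7
now [444.335 -19.065 113.899] psi -1.5503190759701815 w 60.149704896957516 gf 29.688360393047333 F [ 0.836  0.077 -0.962] t 24.4 q [ 0.067  0.395  2.102 -0.335  0.687  1.882]
444,-25.5,75,-1.55,-0.2094 -> [-0.289 -1.848 39.385] [ 0.001  0.    -0.001] rows 1.0
```

View pics/s4.png

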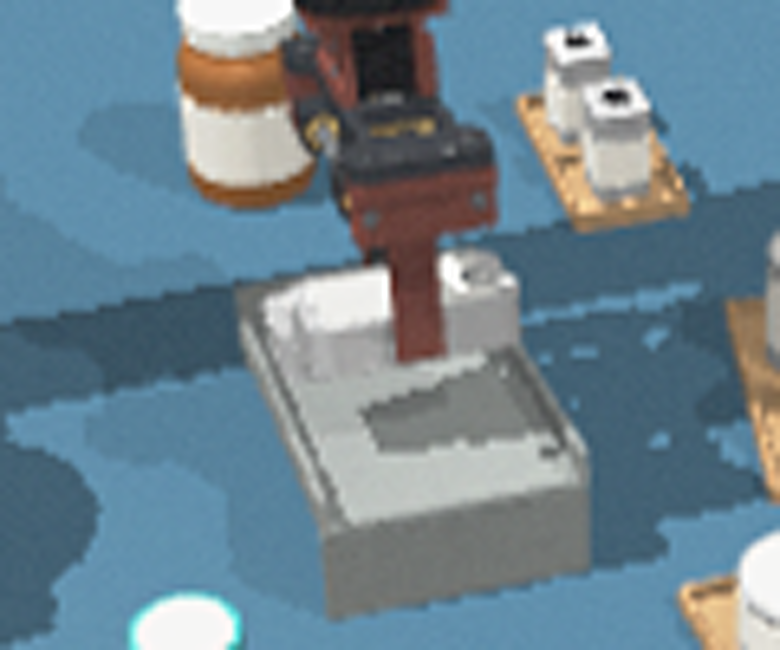

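The sardine tin (300–518, 315), tilted with the slope, hangs between the walls of the chute uphill of the fixed tin. I'll descend along the slope normal until contact.

```bash
python3 -m inch '[[[0,-1,15,0,0,0,0],[0,-1,28,0,0,0,0],[0,-1,36,0,0,0,0],[0,-1,40,0,0,0,0],[0,-1,43,0,0,0,0],[0,-1,43,0,0,0,0]]]'
```

```text
t: 25.05
ee_pos: [445.2, -26.7, 72.3]
orientation: [2.931, 0.029, -0.0]
ft_force: [0.2, 0.9, -1.3]
width: 60.0
grasp_force: 29.7
```

```bash
python3 -m inch '[[[0,0,2,0,0,0,0],[0,0,4,0,0,0,0],[0,0,5,0,0,0,0],[0,0,5,0,0,0,0]]]'; python3 -m inch '[[[0,0,1,0,0,0,0],[0,0,2,0,0,0,0],[0,0,2,0,0,0,0]]]'
```

```text
t: 25.45
ee_pos: [445.1, -27.4, 67.4]
orientation: [2.931, 0.03, -0.0]
ft_force: [0.3, 0.1, -1.2]
width: 60.0
grasp_force: 29.7
t: 25.75
ee_pos: [445.1, -27.8, 65.4]
orientation: [2.931, 0.03, -0.0]
ft_force: [-0.7, 0.8, -0.9]
width: 60.4
grasp_force: 29.7
```

```bash
python3 -m inch '[[[0,0,1,0,0,0,0],[0,0,2,0,0,0,0],[0,0,2,0,0,0,0]]]'; python3 -m inch '[[[0,0,1,0,0,0,0],[0,0,1,0,0,0,0],[0,0,1,0,0,0,0]]]'
```

```text
t: 26.05
ee_pos: [445.2, -28.1, 64.3]
orientation: [2.931, 0.029, 0.0]
ft_force: [-3.5, 3.2, 13.5]
width: 60.0
grasp_force: 29.7
t: 26.35
ee_pos: [445.3, -28.2, 64.1]
orientation: [2.93, 0.031, 0.001]
ft_force: [-7.0, 7.0, 26.7]
width: 60.5
grasp_force: 29.9
```

```bash
python3 -m inch '[[[0,0,-1.5,0,0,0,90],[0,0,-1.5,0,0,0,90],[0,0,-1.5,0,0,0,90],[0,0,-1.5,0,0,0,90],[0,0,-15,0,0,0,90],[0,0,-45,0,0,0,90],[0,25,-45,0,0,0,0],[0,55,-45,0,0,0,0],[0,55,-45,0,0,0,0],[0,55,-45,0,0,0,0],[0,55,-45,0,0,0,0],[0,55,-45,0,0,0,0],[0,55,-45,0,0,0,0],[0,55,-45,0,0,0,0]]]'
python3 plan.py
python3 - <<'E'
from h import *
import pickle
d=cam('side'); pickle.dump(d,open('side4.pkl','wb'));save(d[0],'s5.png',(170,130,270,230),6)
E
```

```text
t: 27.75
ee_pos: [446.1, -72.4, 117.9]
orientation: [2.931, 0.031, -0.001]
ft_force: [-0.7, 0.7, 0.1]
width: 18.2
grasp_force: 0.0
now [446.133 -72.415 117.871] psi -1.549374405879113 w 18.186031883464842 gf 0.0 F [-0.719  0.681  0.134] t 27.75 q [-0.053  0.386  2.101 -0.342  0.67   1.768]
```

View pics/s5.png

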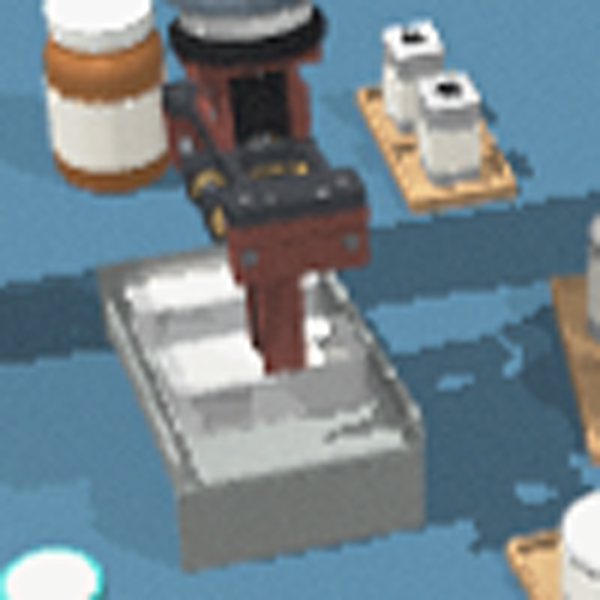

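The tin lies flat and square on the slope where I set it, with a gap to the fixed one (top face at (230,355) against (200,290)). It has stuck there, so I'll finish closing, lower behind it and push.

```bash
python3 -m inch '[[[0,0,0,0,0,0,0],[0,0,0,0,0,0,0],[0,0,20,0,0,0,0],[0,0,35,0,0,0,0],[0,0,41,0,0,0,0],[0,0,43,0,0,0,0],[0,0,43,0,0,0,0]]]'
python3 plan.py
python3 -m inch '[[[0,-4,0,0,0,0,0],[0,-8,0,0,0,0,0],[0,-12,0,0,0,0,0],[0,-16,0,0,0,0,0],[0,-20,0,0,0,0,0],[0,-23,0,0,0,0,0],[0,-26,0,0,0,0,0],[0,-29,0,0,0,0,0],[0,-32,0,0,0,0,0],[0,-35,0,0,0,0,0],[0,-35,0,0,0,0,0]]]'
```

```text
t: 28.5
ee_pos: [446.3, -81.9, 76.0]
orientation: [2.931, 0.03, -0.0]
ft_force: [0.4, -0.2, 1.3]
width: 0.5
grasp_force: 0.0
now [446.305 -81.862  76.029] psi -1.550368946861408 w 0.45656912513993586 gf 0.0 F [ 0.367 -0.161  1.252] t 28.5 q [-0.074  0.474  2.114 -0.395  0.572  1.812]
t: 29.6
ee_pos: [445.5, -47.3, 68.5]
orientation: [2.931, 0.03, -0.0]
ft_force: [-0.3, -0.6, -0.2]
width: 0.3
grasp_force: 0.0
```

```bash
python3 -m inch '[[[0,-2,0,0,0,0,0],[0,-4,0,0,0,0,0],[0,-6,0,0,0,0,0],[0,-8,0,0,0,0,0],[0,-8,0,0,0,0,0]]]'; python3 -m inch '[[[0,-1,0,0,0,0,0],[0,-2,0,0,0,0,0],[0,-3,0,0,0,0,0],[0,-3,0,0,0,0,0]]]'
```

```text
t: 30.1
ee_pos: [445.4, -39.6, 67.0]
orientation: [2.931, 0.03, -0.0]
ft_force: [-1.2, -0.3, 0.2]
width: 0.7
grasp_force: 0.0
t: 30.5
ee_pos: [445.3, -36.8, 66.4]
orientation: [2.931, 0.03, -0.0]
ft_force: [-0.4, 0.0, 0.0]
width: 0.3
grasp_force: 0.0
```

```bash
for i in 1 2 3; do :; done
python3 -m inch '[[[0,-1,0,0,0,0,0],[0,-2,0,0,0,0,0],[0,-2,0,0,0,0,0]]]'
python3 - <<'E'
from h import *
import pickle
d=cam('side'); b=pickle.load(open('side4.pkl','rb'))
# bright (white) tin-top profile across slope: sample along slope line at x offset -35 in chute frame, z=+12.5
from scipy.spatial.transform import Rotation as R
M=R.from_rotvec([0,0,.02])*R.from_rotvec([-np.radians(12),0,0])
for c in (b,d):
    L=[]
    for y in range(-90,96,5):
        u=proj(c,M.apply((-30,y,12.5))+[444.6,9.5,46.8]); L.append(int(cv2.getRectSubPix(cv2.cvtColor(c[0],cv2.COLOR_RGB2GRAY),(1,1),tuple(map(float,u)))[0,0]))
    print(dict(zip(range(-90,96,5),L)))
E
```

```text
t: 30.8
ee_pos: [445.3, -34.8, 66.0]
orientation: [2.931, 0.03, -0.0]
ft_force: [-1.0, -1.3, 0.0]
width: 0.4
grasp_force: 0.0
{-90: 142, -85: 132, -80: 150, -75: 182, -70: 219, -65: 232, -60: 238, -55: 239, -50: 238, -45: 238, -40: 238, -35: 238, -30: 238, -25: 239, -20: 230, -15: 212, -10: 182, -5: 171, 0: 167, 5: 169, 10: 163, 15: 155, 20: 158, 25: 170, 30: 190, 35: 219, 40: 244, 45: 244, 50: 245, 55: 245, 60: 246, 65: 244, 70: 228, 75: 205, 80: 173, 85: 154, 90: 140, 95: 130}
{-90: 160, -85: 148, -80: 146, -75: 147, -70: 147, -65: 148, -60: 147, -55: 145, -50: 139, -45: 153, -40: 186, -35: 224, -30: 238, -25: 240, -20: 238, -15: 238, -10: 238, -5: 238, 0: 239, 5: 240, 10: 236, 15: 224, 20: 185, 25: 169, 30: 175, 35: 209, 40: 235, 45: 238, 50: 241, 55: 243, 60: 244, 65: 243, 70: 243, 75: 232, 80: 209, 85: 167, 90: 121, 95: 110}
```

The tin is moving with the pusher. The profile shows about 10 mm of gap left.

```bash
python3 -m inch '[[[0,-2,0,0,0,0,0],[0,-4,0,0,0,0,0],[0,-5,0,0,0,0,0],[0,-6,0,0,0,0,0],[0,-6,0,0,0,0,0]]]'; python3 -m inch '[[[0,-1,0,0,0,0,0],[0,-2,0,0,0,0,0],[0,-2,0,0,0,0,0]]]'
```

```text
t: 31.35
ee_pos: [445.2, -28.9, 64.7]
orientation: [2.931, 0.03, -0.0]
ft_force: [-0.6, 1.0, 0.1]
width: 0.4
grasp_force: 0.0
t: 31.65
ee_pos: [445.1, -27.0, 64.3]
orientation: [2.931, 0.03, -0.0]
ft_force: [-0.3, -0.0, -0.5]
width: 0.9
grasp_force: 0.0
```

```bash
python3 -m inch '[[[0,-1,0,0,0,0,0],[0,-1,0,0,0,0,0],[0,-1,0,0,0,0,0]]]'
```

```text
t: 31.95
ee_pos: [445.1, -26.1, 64.1]
orientation: [2.931, 0.03, -0.0]
ft_force: [-0.2, -0.1, -0.3]
width: 0.6
grasp_force: 0.0
```

```bash
python3 -m inch '[[[0,-1,0,0,0,0,0],[0,-2,0,0,0,0,0],[0,-2,0,0,0,0,0]]]'
python3 - <<'E'
from h import *
from scipy.spatial.transform import Rotation as R
M=R.from_rotvec([0,0,.02])*R.from_rotvec([-np.radians(12),0,0])
d=cam('side')
for x in(-35,35):
  print(x,[(y,int(cv2.getRectSubPix(cv2.cvtColor(d[0],cv2.COLOR_RGB2GRAY),(1,1),tuple(map(float,proj(d,M.apply((x,y,12.5))+[444.6,9.5,46.8]))))[0,0])) for y in range(-50,90,4)])
E
```

```text
t: 32.25
ee_pos: [445.1, -24.0, 63.7]
orientation: [2.931, 0.03, -0.0]
ft_force: [-1.8, 0.6, -0.7]
width: 0.1
grasp_force: 0.0
-35 [(-50, 140), (-46, 132), (-42, 134), (-38, 140), (-34, 162), (-30, 185), (-26, 213), (-22, 235), (-18, 237), (-14, 239), (-10, 239), (-6, 239), (-2, 238), (2, 239), (6, 239), (10, 240), (14, 239), (18, 235), (22, 229), (26, 223), (30, 217), (34, 219), (38, 229), (42, 237), (46, 239), (50, 239), (54, 239), (58, 239), (62, 239), (66, 239), (70, 240), (74, 242), (78, 227), (82, 207), (86, 172)]
35 [(-50, 148), (-46, 148), (-42, 148), (-38, 149), (-34, 149), (-30, 149), (-26, 164), (-22, 180), (-18, 187), (-14, 191), (-10, 171), (-6, 148), (-2, 128), (2, 110), (6, 102), (10, 85), (14, 78), (18, 74), (22, 75), (26, 75), (30, 76), (34, 77), (38, 75), (42, 71), (46, 69), (50, 69), (54, 70), (58, 72), (62, 74), (66, 76), (70, 80), (74, 74), (78, 66), (82, 60), (86, 57)]
```

Nearly touching, so I'll go 1–2 mm at a time and watch the force.

```bash
python3 -m inch '[[[0,-1,0,0,0,0,0],[0,-1,0,0,0,0,0],[0,-1,0,0,0,0,0]]]'; python3 -m inch '[[[0,-0.5,0,0,0,0,0],[0,-1,0,0,0,0,0],[0,-1,0,0,0,0,0]]]'
```

```text
t: 32.6
ee_pos: [445.2, -23.7, 63.6]
orientation: [2.93, 0.03, -0.0]
ft_force: [1.0, -5.6, 0.3]
width: 0.3
grasp_force: 2.7
t: 32.9
ee_pos: [445.2, -23.6, 63.6]
orientation: [2.929, 0.031, -0.001]
ft_force: [1.8, -13.1, 2.4]
width: 0.6
grasp_force: 6.7
```

```bash
python3 -m inch '[[[0,-0.5,0,0,0,0,0],[0,-1,0,0,0,0,0],[0,-1,0,0,0,0,0]]]'
```

```text
t: 33.2
ee_pos: [445.2, -23.5, 63.7]
orientation: [2.927, 0.032, -0.002]
ft_force: [2.3, -21.5, 4.8]
width: 0.6
grasp_force: 10.6
```

The tin is seated: the arm stopped moving while the reaction rose. Now I back off and check.

```bash
python3 -m inch '[[[0,2,0,0,0,0,0],[0,6,0,0,0,0,0],[0,15,0,0,0,0,0],[0,15,-40,0,0,0,0],[0,15,-80,0,0,0,0],[0,15,-120,0,0,0,0],[0,15,-150,0,0,0,0],[0,15,-150,0,0,0,0],[0,15,-150,0,0,0,0]]]'
python3 - <<'E'
from h import *
from scipy.spatial.transform import Rotation as R
M=R.from_rotvec([0,0,.02])*R.from_rotvec([-np.radians(12),0,0])
d=cam('side');g=cv2.cvtColor(d[0],cv2.COLOR_RGB2GRAY)
pr=lambda x,y,z:int(cv2.getRectSubPix(g,(1,1),tuple(map(float,proj(d,M.apply((x,y,z))+[444.6,9.5,46.8]))))[0,0])
for x in(-35,0,35): print(x,[(y,pr(x,y,12.5)) for y in range(-50,50,5)])
print([(x,pr(x,-5,12.5)) for x in range(-66,70,4)])
print([(x,pr(x,60,12.5)) for x in range(-66,70,4)])
o=status.get_obs();print(o['t'],o['ee_pos'])
E
```

```text
t: 34.1
ee_pos: [445.1, -4.7, 213.2]
orientation: [2.931, 0.03, 0.002]
ft_force: [-1.3, -0.4, -0.9]
width: 0.5
grasp_force: 0.0
-35 [(-50, 162), (-45, 154), (-40, 155), (-35, 179), (-30, 215), (-25, 236), (-20, 245), (-15, 245), (-10, 245), (-5, 245), (0, 244), (5, 245), (10, 245), (15, 245), (20, 241), (25, 236), (30, 231), (35, 234), (40, 243), (45, 245)]
0 [(-50, 168), (-45, 167), (-40, 160), (-35, 170), (-30, 195), (-25, 229), (-20, 244), (-15, 245), (-10, 245), (-5, 245), (0, 244), (5, 244), (10, 245), (15, 245), (20, 243), (25, 237), (30, 233), (35, 235), (40, 241), (45, 244)]
35 [(-50, 163), (-45, 156), (-40, 153), (-35, 168), (-30, 199), (-25, 228), (-20, 246), (-15, 248), (-10, 234), (-5, 210), (0, 162), (5, 188), (10, 229), (15, 243), (20, 245), (25, 239), (30, 236), (35, 237), (40, 242), (45, 244)]
[(-66, 136), (-62, 165), (-58, 122), (-54, 153), (-50, 184), (-46, 223), (-42, 235), (-38, 246), (-34, 245), (-30, 245), (-26, 244), (-22, 244), (-18, 245), (-14, 245), (-10, 245), (-6, 244), (-2, 245), (2, 245), (6, 245), (10, 245), (14, 245), (18, 245), (22, 245), (26, 245), (30, 246), (34, 206), (38, 230), (42, 230), (46, 211), (50, 225), (54, 217), (58, 142), (62, 154), (66, 128)]
[(-66, 98), (-62, 143), (-58, 114), (-54, 118), (-50, 209), (-46, 229), (-42, 229), (-38, 242), (-34, 245), (-30, 245), (-26, 245), (-22, 244), (-18, 245), (-14, 245), (-10, 245), (-6, 244), (-2, 245), (2, 244), (6, 245), (10, 245), (14, 245), (18, 245), (22, 245), (26, 245), (30, 218), (34, 205), (38, 239), (42, 236), (46, 217), (50, 225), (54, 185), (58, 165), (62, 152), (66, 92)]
34.15 [444.45825903  -4.80480314 212.33295794]
```

```bash
python3 -c "
from workcell import ctrl; print(ctrl.close_job())"
```

```text
the job is handed in; nothing more can be done
None
```

I handed the job in at about 34 s of the 128 s allowed. All four tins are with their own kind, and the sardine tin is pushed up against the fixed one. `close_job` returned no verdict. My last checks were camera views and force readings; I did not measure the three upright tins' final centring in their cells.

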